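Snap the hat box lid shut all the way round

TASK

The lid of the hat box has sprung up all round. With the fingertips, press its four rim sections down one after another until each is fully shut and flush with the middle of the lid, beginning with the section that has the pull tab and going round clockwise as seen from above. Do not lift, tip or push the box out of its place, leave the money clip lying on the lid, leave the other things on the shelf where they are, and finish clear of everything.

Things in the scene. Friction and masses are not known exactly. Their poses are not given: they have to be found in the camera images.
- hat_box: round plastic hat box, loose and standing on the shelf, about 1.4 kg: gray tub 224 mm across, white lid 240 mm across, lid top 130 mm above the shelf when shut. Origin: centre of its underside; z is up, x points from the box axis to the pull tab
- lid_center (a point): centre of the lid's fixed square centre panel (148 mm), on its top face, 130 mm above the shelf. Along each side of the panel a rim section is hinged (hinge 76 mm from the box axis, at lid-top height): four circle segments reaching out to 120 mm from the axis, at 90 degree steps. All four begin tilted up. Axes as the box
- pull_tab (a point): middle of the flat pull tab, 36 mm wide, that sticks out 20 mm beyond the rim from the middle of section 1 and moves with it. Sections 2, 3 and 4 follow section 1 clockwise as seen from above
- section_1 (a joint): how far rim section 1 (the one with the pull tab) is tilted up, rad: 0 = snapped shut, flush with the centre panel, against a firm stop; up to 0.45 = sprung up (outer rim about 19 mm high). It resists with stiff friction, about 6 to 7 N pressed down near the rim, and stays where it is left, so a section pressed only part of the way is not shut
- press_1 (a point): point on the top face of rim section 1, middle of its arc, 110 mm from the box axis, 10 mm in from the outer rim; moves with the section, and lies 130 mm above the shelf when the section is shut. z is the section's upward normal, x points outward
- section_2 (a joint): how far rim section 2 is tilted up, rad: 0 = snapped shut, flush with the centre panel, against a firm stop; up to 0.45 = sprung up (outer rim about 19 mm high). It resists with stiff friction, about 6 to 7 N pressed down near the rim, and stays where it is left, so a section pressed only part of the way is not shut
- press_2 (a point): point on the top face of rim section 2, middle of its arc, 110 mm from the box axis, 10 mm in from the outer rim; moves with the section, and lies 130 mm above the shelf when the section is shut. z is the section's upward normal, x points outward
- section_3 (a joint): how far rim section 3 is tilted up, rad: 0 = snapped shut, flush with the centre panel, against a firm stop; up to 0.45 = sprung up (outer rim about 19 mm high). It resists with stiff friction, about 6 to 7 N pressed down near the rim, and stays where it is left, so a section pressed only part of the way is not shut
- press_3 (a point): point on the top face of rim section 3, middle of its arc, 110 mm from the box axis, 10 mm in from the outer rim; moves with the section, and lies 130 mm above the shelf when the section is shut. z is the section's upward normal, x points outward
- section_4 (a joint): how far rim section 4 is tilted up, rad: 0 = snapped shut, flush with the centre panel, against a firm stop; up to 0.45 = sprung up (outer rim about 19 mm high). It resists with stiff friction, about 6 to 7 N pressed down near the rim, and stays where it is left, so a section pressed only part of the way is not shut
- press_4 (a point): point on the top face of rim section 4, middle of its arc, 110 mm from the box axis, 10 mm in from the outer rim; moves with the section, and lies 130 mm above the shelf when the section is shut. z is the section's upward normal, x points outward
- money_clip: stainless steel money clip, 55 x 24 x 10 mm, lying loose on the lid's centre panel; leave it lying. Origin: centre of its underside
- shoe_tree: small wooden shoe tree, 220 x 62 x 44 mm, bystander. Origin: underside, near mid length
- coin_bowl: gray ceramic coin bowl, 110 mm across, 45 mm high, bystander. Origin: centre of its underside
- key_fob_case: black plastic key fob case with a steel wire spring clip, 100 x 38 x 14 mm, bystander. Origin: underside of the case
- polish_tin: round shoe polish tin, 70 mm across, 25 mm high, bystander. Origin: centre of its underside
- shoe_brush: shoe brush lying bristles down, 140 x 45 x 40 mm, bystander. Origin: centre of its underside
- watch_case: wooden watch case, 100 x 100 x 55 mm, bystander. Origin: centre of its underside

How it is judged:
By the outcome, as a careful person would: the job done as asked, in the order asked, and still so for the second after the job is handed in, with the robot touching nothing.
It also fails if it takes over 51 s, if anything falls off the work surface, if the arm or the gripper's body presses on something with over 40 N, if the wrist force passes 120 N, or if a joint passes its speed limit or range.

ROBOT

A 7-joint arm with a two-finger parallel gripper is mounted at the origin on the work surface. World frame = base frame: x ahead of the robot, y to its left, z up, the work surface at z = 0. Lengths are in m, angles in rad, forces in N, time in s.
With the tool pointing down it reaches from about 0.4 to 0.925 m from the base axis. Payload 4.1 kg.
Tool frame: the origin (TCP) lies at the very end of the fingers, on their centre line; the grasp point (between the pads) lies 19 mm behind it (grasp_offset is the distance from the TCP to the grasp point, in m); z points along the fingers, y is the direction in which the jaws open and shut (so a half turn about z gives the same grasp; the last joint's range is limited). The gripper opens to 85 mm and grips with 20 to 120 N. Pads are 22 mm wide; open, the fingers measure 114 mm over their backs; the gripper's body (76 mm by 85 mm) begins 54 mm behind the grasp point. The pads swing forward as they close: fully open they stand 13 mm farther back than shut.
Start: joints at [1.147, 0.398, 0.045, 1.537, -0.019, 1.207, -0.051], TCP at [0.207, -0.616, 0.231] pointing down, gripper open.
Joint ranges: [-2.82, 2.82], [-0.49, 2.23], [-1.37, 1.46], [0, 2.46], [-1.36, 4.5], [0.23, 2], [-2.94, 2.94]. Speed limits (rad/s): [2.57, 2.57, 3.14, 3.14, 3.14, 3.14, 3.14].

INTERFACE

Orientations are given as a 3x3 rotation matrix whose columns are the frame's x, y, z axes.
In Python, from plant import * gives the robot as it stands.
- The arm moves only by the tool jog_arm, never from a script. Its argument "increments" is text: rows parted by semicolons, each of 7 numbers parted by spaces: the turn, a rotation vector about the world's x, y, z each as a share of 360 degrees, from -1 to 1, then the shift along the world's x, y, z each as a share of 0.06 m, from -1 to 1, then the opening, from -1 (shut) to 1 (fully open). In form: ax ay az dx dy dz hand; .... A call has 1 to 12 rows; each row shifts and turns the commanded pose from where the row before left it; what a row does not reach is not made up. A row lasts 1/8 s, in which the tool goes at most 62.5 mm and 10.7 degrees, less where a joint would pass 70% of its speed; a pose out of reach is approached as far as the arm can. A call with a number of a shift or a turn outside -1 to 1 is refused whole. A call with a gripper value outside its range is refused whole. The fingers move at their own pace and stop on an object; "squeeze" is the grip in N (left out, the last holds). Time passes only in rows, so rows that do not move let the fingers close. It gives the time, the measured TCP pose, the force and the opening at its end, in the units of the state.
- state(): the state, without advancing time (a new reading comes with each control period).
- get_image(name): name is "scene" or "top"; returns a dict with "frame" (420x560x3 uint8, red, green, blue), "K" (3x3 intrinsics, pixels), "rvec" (rotation vector, rad) and "tvec" (3), from world to camera coordinates, as OpenCV has them. Camera axes: x right, y down, z forward; pixel columns grow to the right and rows downward; lengths in m; the calibration is good to about 2 mm. A picture is of the moment at which its call begins. There is no depth.
- finish_job(): hands the job in, once; it reports no verdict.
The state is a dict: "time": time; "joint_pos": joint angles; "qvel": joint speeds; "joint_torque": joint torques, N m; "tcp_pos": TCP position; "tool_rot": TCP orientation; "contact_force": force on the tool from outside, world axes, zero at the start; "torque": the same for the moment, N m; "width": finger opening in m.
Only numpy, scipy, OpenCV 4.12 (cv2) and the standard library are available. Lean on these libraries where they do the work, as an engineer would, in place of code of your own. Each camera call takes 0.05 s, during which the arm holds its last target. There are 200 camera calls.

## Working session

There is one attempt and no reset: what is moved stays moved. The work goes in short steps, Python scripts to look and compute and a tool call to move; the robot and the scene stay as the last step left them, time stands still between calls to the robot, and variables do not carry over. Pictures are saved under pics/ and viewed, about 8 in all and at most 12, crops included, and the job is handed in when it is done.

Besides the shell and the picture viewer there is one more tool, called after "Request:" as name(argument=value, ...) on one line, values as JSON. jog_arm: Moves the arm, as the interface text tells. Shift numbers are shares of 0.06 m and turn numbers shares of 360 degrees, none past 1 either way. Its arguments: {"type":"object","properties":{"increments":{"type":"string"},"squeeze":{"type":"number"}},"required":["increments"]}

```bash
mkdir -p pics
cat > h.py <<'E'
from plant import *
import cv2, numpy as np
def snap(n,f):
    d=get_image(n); im=cv2.cvtColor(d["frame"],cv2.COLOR_RGB2BGR); cv2.imwrite(f,im); np.savez(f+".npz",K=d["K"],r=d["rvec"],t=d["tvec"]); return d
def ray(f,u,v,z):
    c=np.load(f+".npz"); R=cv2.Rodrigues(c["r"].astype(float))[0]; t=c["t"].reshape(3)
    o=-R.T@t; d=R.T@np.linalg.inv(c["K"])@[u,v,1]; return o+d*(z-o[2])/d[2]
def proj(f,P):
    c=np.load(f+".npz"); return cv2.projectPoints(np.array(P,float).reshape(-1,3),c["r"],c["t"],c["K"],None)[0].reshape(-1,2)
E
python3 - <<'E'
from h import *
a=snap("scene","pics/s1.png");b=snap("top","pics/t1.png")
print(state())
i=np.vstack([cv2.imread("pics/t1.png")]);cv2.imwrite("pics/t1b.png",cv2.resize(i,(800,600)))
E
```

```text
{'time': 0.1, 'joint_pos': array([ 1.14696231,  0.3991273 ,  0.0450452 ,  1.53775047, -0.01869017,
        1.20689708, -0.05071549]), 'qvel': array([ 5.43419165e-04, -8.31338583e-04, -5.97015600e-05, -5.50846796e-03,
        1.07922612e-03,  1.14606561e-03, -1.71150752e-03]), 'joint_torque': array([ 4.08678461e-03, -4.76262116e+01,  1.37051515e+00, -2.54950547e+01,
        1.19658565e-02,  5.05727061e-03, -9.89722309e-06]), 'tcp_pos': array([ 0.20728328, -0.6154652 ,  0.23036311]), 'tool_rot': array([[ 9.47674326e-01,  3.19237996e-01, -6.88391729e-04],
       [ 3.19238709e-01, -9.47672950e-01,  1.62075180e-03],
       [-1.34964663e-04, -1.75570616e-03, -9.99998450e-01]]), 'contact_force': array([0.1387673 , 0.80347407, 0.00459515]), 'torque': array([ 0.0113887 ,  0.02850354, -0.01934183]), 'width': 0.08532725112617631}
```

View pics/t1b.png

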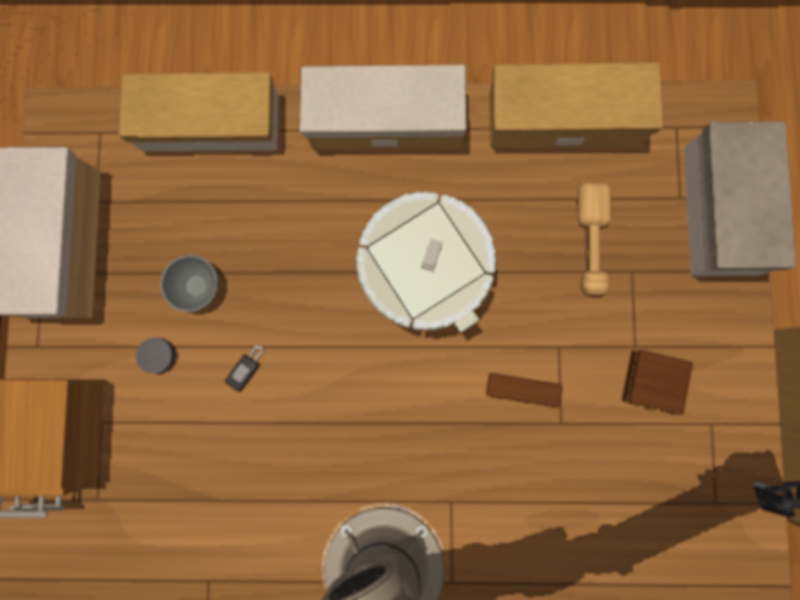

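View pics/s1.png

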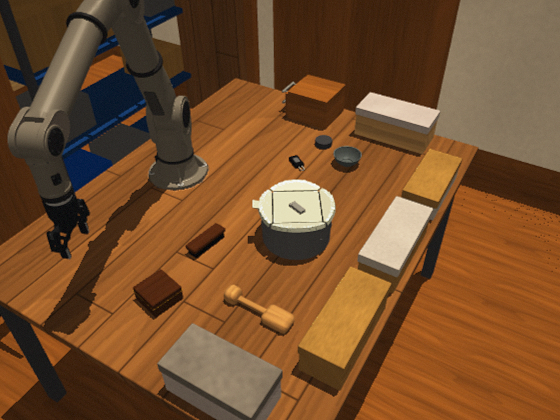

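The top view shows the box with the lid centred at about (427,261) of the 800x600 picture. The tab is at (467,321), towards the robot and to its right, and the clip is at (432,255). I'll take a crop for precision.

Run:
```python
from h import *
i=cv2.imread("pics/t1.png")[125:245,235:365]; cv2.imwrite("pics/c1.png",cv2.resize(i,None,fx=5,fy=5,interpolation=cv2.INTER_CUBIC))
f="pics/t1.png"
C=[np.array(p)*.7 for p in [(437,203),(486,273),(413,319),(367,247)]]
P=[ray(f,*c,.13) for c in C]; print(np.round(P,4), np.mean(P,0),[np.linalg.norm(P[k]-P[k-1]) for k in range(4)])
print(ray(f,467*.7,321*.7,.148))
```

```text
[[ 0.6615 -0.1008  0.13  ]
 [ 0.5351 -0.186   0.13  ]
 [ 0.4543 -0.0576  0.13  ]
 [ 0.5824  0.0237  0.13  ]] [ 0.55831665 -0.08017921  0.13      ] [np.float64(0.1475601924108733), np.float64(0.15249616703967056), np.float64(0.1517002886872433), np.float64(0.15176207256212468)]
[ 0.44933045 -0.15024601  0.148     ]
```

View pics/c1.png

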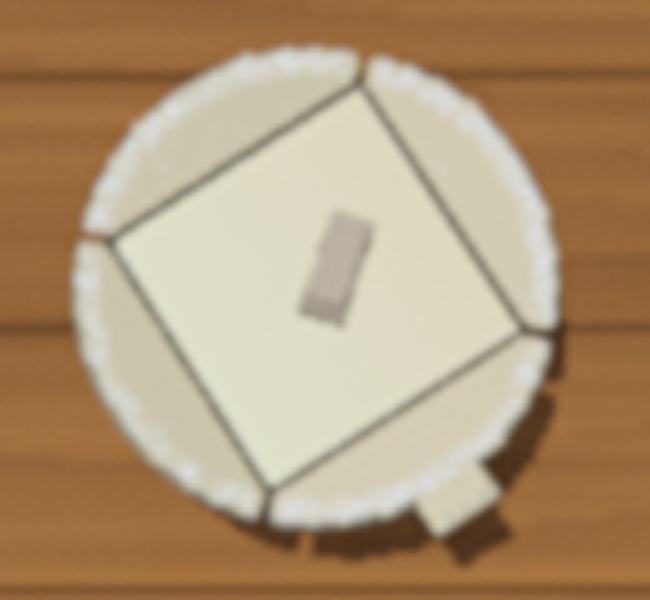

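```bash
cat >> h.py <<'E'
def targets(r=.106):
    f="pics/t1.png"
    P=np.array([ray(f,235+(u+.5)/5-.5,125+(v+.5)/5-.5,.13) for u,v in [(360,83),(525,328),(268,492),(108,242)]])
    c=P.mean(0); d=(P[1]+P[2]-P[0]-P[3])[:2]; e=(P[2]+P[3]-P[0]-P[1])[:2]
    a=np.arctan2(d[1],d[0]); b=np.arctan2(e[1],e[0]); phi=(a+b+np.pi/2)/2 if abs(((a-b+np.pi)%(2*np.pi)-np.pi)-np.pi/2)<.3 else a
    return c,a,b,phi,[c[:2]+r*np.array([np.cos(phi-k*np.pi/2),np.sin(phi-k*np.pi/2)]) for k in range(4)]
E
python3 - <<'E'
from h import *
c,a,b,phi,T=targets(); print(c,np.degrees([a,b,phi]),np.round(T,4))
print(ray("pics/t1.png",235+460/5,125+497/5,.15), c[:2]+.13*np.array([np.cos(phi),np.sin(phi)]))
print([ray("pics/s1.png",u,v,.13) for u,v in [(297,207)]], ray("pics/t1.png",235+337/5,125+267/5,.14), proj("pics/s1.png",c))
E
```

```text
[ 0.55959936 -0.07925666  0.13      ] [-147.30532184  122.51994022   32.60730919] [[ 0.6489 -0.0221]
 [ 0.6167 -0.1685]
 [ 0.4703 -0.1364]
 [ 0.5025  0.01  ]]
[ 0.44992028 -0.15033633  0.15      ] [ 0.66910924 -0.00920249]
[array([ 0.56433638, -0.08300232,  0.13      ])] [ 0.56598102 -0.09114129  0.14      ] [[296.2702011  205.83043057]]
```

Request:
jog_arm(increments="0 0 0 0.35 0.65 0 -1; 0 0 0 0.35 0.65 0 -1; 0 0 0 0.35 0.65 0 -1; 0 0 0 0.35 0.65 0 -1; 0 0 0 0.35 0.65 0 -1; 0 0 0 0.35 0.65 0 -1; 0 0 0 0.35 0.65 0 -1; 0 0 0 0.35 0.65 0 -1; 0 0 0 0.35 0.65 0 -1; 0 0 0 0.35 0.65 0 -1; 0 0 0 0.35 0.65 0 -1; 0 0 0 0 0 0 -1")

```text
time: 1.6
tcp_pos: [0.4399, -0.1832, 0.2312]
tool_rot: [[0.945, 0.326, 0.0], [0.326, -0.945, 0.001], [0.001, -0.001, -1.0]]
contact_force: [0.2, 0.4, 0.0]
width: -0.0001
```

The fit is c=(0.5596,-0.0793) with the tab direction at -147.4° (the angle average wrapped round by 180°). The tab seen at (0.450,-0.150) agrees. That makes the targets S1 (0.470,-0.136), S2 (0.5025,0.010), S3 (0.649,-0.022) and S4 (0.617,-0.1685).

Request:
jog_arm(increments="0 0 0 0.25 0.39 -0.3 -1; 0 0 0 0.255 0.39 -0.4 -1; 0 0 0 0 0 -0.4 -1; 0 0 0 0 0 -0.15 -1; 0 0 0 0 0 -0.1 -1; 0 0 0 0 0 -0.1 -1; 0 0 0 0 0 -0.1 -1; 0 0 0 0 0 0 -1")

```text
time: 2.6
tcp_pos: [0.469, -0.1407, 0.1386]
tool_rot: [[0.948, 0.319, 0.001], [0.319, -0.948, -0.001], [0.001, 0.001, -1.0]]
contact_force: [0.6, -0.1, 0.8]
width: -0.0002
```

Request:
jog_arm(increments="0 0 0 0 0 -0.08 -1; 0 0 0 0 0 -0.06 -1; 0 0 0 0 0 0 -1")

```text
time: 2.98
tcp_pos: [0.4688, -0.1407, 0.1301]
tool_rot: [[0.948, 0.319, 0.0], [0.319, -0.948, -0.001], [0.0, 0.001, -1.0]]
contact_force: [-0.7, -1.3, 1.8]
width: -0.0002
```

Request:
jog_arm(increments="0 0 0 0 0 -0.03 -1; 0 0 0 0 0 0 -1")

```text
time: 3.22
tcp_pos: [0.4689, -0.1407, 0.1299]
tool_rot: [[0.948, 0.319, 0.0], [0.319, -0.948, -0.001], [-0.0, 0.001, -1.0]]
contact_force: [-4.2, -1.0, 13.8]
width: -0.0002
```

Run:
```python
from h import *
snap("top","pics/t2.png");snap("scene","pics/s2.png")
a=cv2.resize(cv2.imread("pics/t2.png")[120:250,230:370],(400,371),interpolation=cv2.INTER_CUBIC)
b=cv2.resize(cv2.imread("pics/s2.png")[170:270,240:348],(400,371),interpolation=cv2.INTER_CUBIC)
cv2.imwrite("pics/c2.png",np.hstack([a,b]))
s=state();print(s["tcp_pos"],s["contact_force"])
```

```text
[ 0.46891282 -0.14068455  0.12984165] [-4.6127098  -0.87610028 13.95900724]
```

View pics/c2.png

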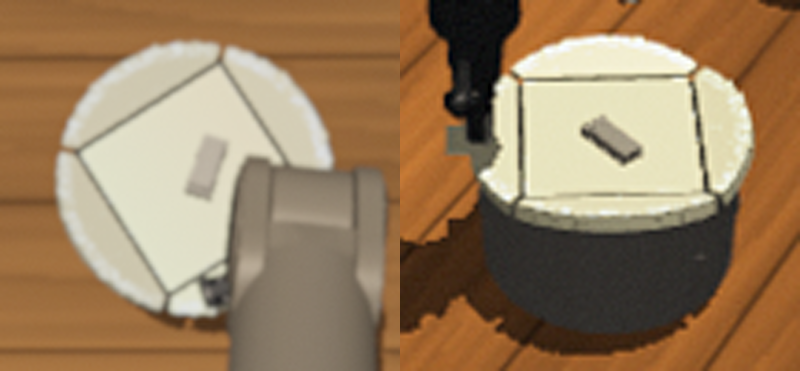

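S1 met its stop at z=0.1299 with 14 N, which matches a shut section at 130 mm. I'll press slightly more, lift, and go to S2.

Request:
jog_arm(increments="0 0 0 0 0 -0.02 -1; 0 0 0 0 0 0 -1; 0 0 0 0 0 0.3 -1; 0 0 0 0 0 0.6 -1; 0 0 0 0.15 0.6 0 -1; 0 0 0 0.15 0.7 0 -1; 0 0 0 0.15 0.7 0 -1; 0 0 0 0.1 0.5 -0.1 -1; 0 0 0 0 0 -0.1 -1; 0 0 0 0 0 0 -1")

```text
time: 4.58
tcp_pos: [0.501, 0.0091, 0.1681]
tool_rot: [[0.948, 0.319, -0.002], [0.319, -0.948, -0.0], [-0.002, -0.0, -1.0]]
contact_force: [0.2, 0.8, 0.3]
width: 0.0001
```

Request:
jog_arm(increments="0 0 0 0 0 -0.2 -1; 0 0 0 0 0 -0.1 -1; 0 0 0 0 0 -0.1 -1; 0 0 0 0 0 -0.1 -1; 0 0 0 0 0 -0.08 -1; 0 0 0 0 0 -0.05 -1; 0 0 0 0 0 -0.03 -1; 0 0 0 0 0 0 -1")

```text
time: 5.58
tcp_pos: [0.5013, 0.0106, 0.13]
tool_rot: [[0.948, 0.32, -0.001], [0.32, -0.948, 0.0], [-0.001, -0.001, -1.0]]
contact_force: [-3.7, 1.8, 7.4]
width: 0.0
```

Request:
jog_arm(increments="0 0 0 0 0 -0.03 -1; 0 0 0 0 0 0 -1")

```text
time: 5.82
tcp_pos: [0.5013, 0.0106, 0.1298]
tool_rot: [[0.948, 0.319, -0.001], [0.319, -0.948, -0.0], [-0.001, -0.0, -1.0]]
contact_force: [-7.4, 1.5, 18.4]
width: -0.0003
```

Request:
jog_arm(increments="0 0 0 0 0 0.3 -1; 0 0 0 0 0 0.6 -1; 0 0 0 0.6 -0.14 0 -1; 0 0 0 0.7 -0.14 0 -1; 0 0 0 0.7 -0.14 0 -1; 0 0 0 0.45 -0.12 -0.1 -1; 0 0 0 0 0 -0.1 -1; 0 0 0 0 0 0 -1")

```text
time: 6.82
tcp_pos: [0.6473, -0.0222, 0.1684]
tool_rot: [[0.948, 0.32, -0.003], [0.32, -0.948, 0.0], [-0.003, -0.001, -1.0]]
contact_force: [0.0, -0.3, 0.3]
width: 0.0001
```

Request:
jog_arm(increments="0 0 0 0 0 -0.2 -1; 0 0 0 0 0 -0.1 -1; 0 0 0 0 0 -0.1 -1; 0 0 0 0 0 -0.1 -1; 0 0 0 0 0 -0.08 -1; 0 0 0 0 0 -0.05 -1; 0 0 0 0 0 -0.04 -1; 0 0 0 0 0 0 -1")

```text
time: 7.82
tcp_pos: [0.6501, -0.0217, 0.1306]
tool_rot: [[0.948, 0.32, 0.003], [0.32, -0.948, 0.001], [0.003, 0.0, -1.0]]
contact_force: [-0.1, 1.0, 5.6]
width: 0.0001
```

Request:
jog_arm(increments="0 0 0 0 0 -0.03 -1; 0 0 0 0 0 -0.02 -1; 0 0 0 0 0 0 -1")

```text
time: 8.2
tcp_pos: [0.6501, -0.0217, 0.1299]
tool_rot: [[0.948, 0.319, 0.003], [0.319, -0.948, 0.0], [0.003, 0.001, -1.0]]
contact_force: [-3.0, 0.9, 14.8]
width: 0.0002
```

Request:
jog_arm(increments="0 0 0 0 0 -0.02 -1; 0 0 0 0 0 0 -1; 0 0 0 0 0 0.3 -1; 0 0 0 0 0 0.6 -1; 0 0 0 -0.14 -0.6 0 -1; 0 0 0 -0.14 -0.7 0 -1; 0 0 0 -0.14 -0.7 0 -1; 0 0 0 -0.12 -0.45 -0.1 -1; 0 0 0 0 0 -0.1 -1; 0 0 0 0 0 0 -1")

```text
time: 9.45
tcp_pos: [0.6161, -0.1682, 0.1664]
tool_rot: [[0.947, 0.32, -0.001], [0.32, -0.947, 0.001], [-0.001, -0.002, -1.0]]
contact_force: [0.7, 0.3, 0.2]
width: 0.0001
```

Request:
jog_arm(increments="0 0 0 0 0 0 -1")

```text
time: 9.57
tcp_pos: [0.617, -0.1674, 0.1673]
tool_rot: [[0.947, 0.322, 0.0], [0.322, -0.947, 0.001], [0.001, -0.001, -1.0]]
contact_force: [0.1, -0.6, 1.0]
width: 0.0
```

Request:
jog_arm(increments="0 0 0 0 0 -0.2 -1; 0 0 0 0 0 -0.1 -1; 0 0 0 0 0 -0.1 -1; 0 0 0 0 0 -0.1 -1; 0 0 0 0 0 -0.08 -1; 0 0 0 0 0 -0.04 -1; 0 0 0 0 0 -0.03 -1; 0 0 0 0 0 -0.02 -1; 0 0 0 0 0 0 -1")

```text
time: 10.7
tcp_pos: [0.6175, -0.1714, 0.13]
tool_rot: [[0.948, 0.318, 0.003], [0.318, -0.948, -0.003], [0.002, 0.004, -1.0]]
contact_force: [-3.1, -1.2, 13.1]
width: 0.0003
```

Stop reached on S4. I'll press a touch more, lift, and retreat along the side where the arm started.

Request:
jog_arm(increments="0 0 0 0 0 -0.02 -1; 0 0 0 0 0 0 -1; 0 0 0 0 0 0.4 -1; 0 0 0 0 0 0.8 -1; 0 0 0 0 0 0.8 -1; 0 0 0 -0.4 -0.6 0 -1; 0 0 0 -0.5 -0.7 0 -1; 0 0 0 -0.5 -0.7 0 -1; 0 0 0 -0.5 -0.7 0 -1; 0 0 0 -0.5 -0.7 0 -1; 0 0 0 -0.5 -0.7 0 -1; 0 0 0 0 0 0 -1")

```text
time: 12.2
tcp_pos: [0.4377, -0.4209, 0.2452]
tool_rot: [[0.951, 0.31, -0.003], [0.31, -0.951, -0.002], [-0.003, 0.001, -1.0]]
contact_force: [0.5, 1.2, -0.3]
width: 0.0002
```

Request:
jog_arm(increments="0 0 0 -0.5 -0.6 0 -1; 0 0 0 -0.5 -0.6 0 -1; 0 0 0 -0.4 -0.4 0 -1; 0 0 0 0 0 0 -1; 0 0 0 0 0 0 -1")

```text
time: 12.82
tcp_pos: [0.36, -0.5101, 0.2456]
tool_rot: [[0.947, 0.321, 0.001], [0.321, -0.947, 0.001], [0.001, -0.001, -1.0]]
contact_force: [0.4, -0.4, 0.3]
width: 0.0
```

Run:
```python
from h import *
snap("top","pics/t3.png");snap("scene","pics/s3.png")
a=cv2.resize(cv2.imread("pics/t3.png")[125:245,235:365],(400,369),interpolation=cv2.INTER_CUBIC)
b=cv2.resize(cv2.imread("pics/s3.png")[170:270,240:348],(400,369),interpolation=cv2.INTER_CUBIC)
cv2.imwrite("pics/c3.png",np.hstack([a,b]))
d=cv2.absdiff(cv2.imread("pics/t1.png"),cv2.imread("pics/t3.png")).max(2); cv2.imwrite("pics/d3.png",d)
s=state();print(s["time"],s["tcp_pos"],s["contact_force"])
```

```text
12.925 [ 0.3604533  -0.50988546  0.24571629] [ 0.11512953 -0.85463389 -0.07847501]
```

View pics/c3.png

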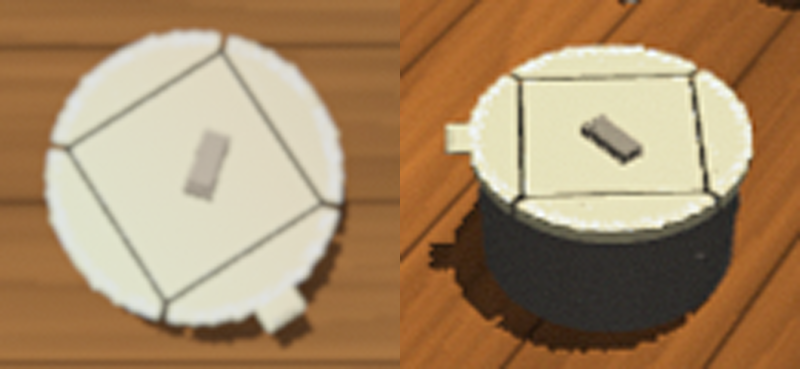

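View pics/t3.png

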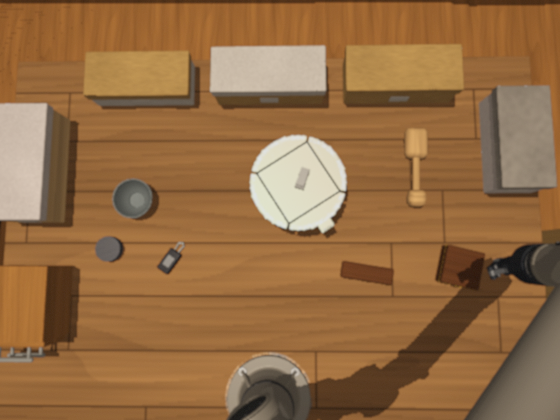

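The pictures show all four sections flat and the same shade as the panel. The panel corners at (222,52), (322,204), (165,302) and (67,148) of the crop match where they began. The clip and the other things are unmoved, and the arm is clear at z=0.245.

```bash
python3 -c "
from plant import *
print(finish_job())"
```

```text
the job is handed in; nothing more can be done
None
```

All four rim sections of the hat box lid are pressed shut. I used the closed fingertips and started with the pull-tab section, going clockwise as seen from above. The job was handed in at about 13 s of the 51 s allowed.

- **Shut:** each section met its firm stop with the tip at about 0.130 m, the lid-top height. The readings at the stop were 13–18 N, and three of the sections then got a slightly firmer press whose force I did not read.
- **Last pictures:** all four sections look flush with the centre panel. The panel corners are where they began, the money clip is still on the lid, and the other things look unmoved.
- **Arm:** it finished clear of everything, with the fingertips at 0.245 m and no contact force beyond sensor noise (under 1 N).
- **Checks that disagreed:**
  - The averaged tab angle first came out 180° wrong. The tab's position in the picture showed this, and I corrected it before pressing.
  - The tip landed 4 mm off on the first section and about 3 mm off on the fourth, still on the section both times.

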